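Take the top trough from the nested stack and bay it by its handle

ROBOT

A 6-joint arm with a two-finger parallel gripper is mounted at the origin on the work surface. World frame = base frame: x ahead of the robot, y to its left, z up, the work surface at z = 0. Lengths are in m, angles in degrees, forces in N, time in s.
With the tool pointing down it reaches from about 0.25 to 0.725 m from the base axis. Payload 4 kg.
Tool frame: the origin (TCP) lies midway between the tips of the shut fingers; the grasp point (between the pads) lies 19 mm behind it; z points along the fingers, y is the line along which they close (so a half turn about z gives the same grasp; the last joint's range is limited). The gripper opens to 85 mm and grips with 20 to 120 N. Pads are 22 mm wide; open, the fingers measure 114 mm over their backs; the gripper's body (76 mm by 85 mm) begins 54 mm behind the grasp point. The pads swing forward as they close: fully open they stand 13 mm farther back than shut.
Start: joints at [-63.14, 13.785, 0.286, 76.501, 0, 90], TCP at [0.226, -0.446, 0.231] pointing down, gripper open.
Joint ranges: [-155.79, 155.79], [-60.16, 107.12], [-62.33, 73.08], [-114, 123.19], [-81.49, 82.49], [-180, 180]. Speed limits (degrees/s): [159.86, 159.86, 180, 180, 180, 180].

INTERFACE

Orientations are given as [roll, pitch, yaw] about the fixed x, y, z axes, in that order (R = Rz(yaw) Ry(pitch) Rx(roll)).
In Python, from cell import robot gives the robot as it stands.
- The arm moves only by the shell command python3 nudge.py 'ROWS'. ROWS is a JSON object whose key "plan" holds a list of rows, 1 to 12 of them, each of 5 numbers: the opening from 0.0 (shut) to 1.0 (fully open), then dx, dy, dz in m, then a turn about the tool's z in degrees; each row shifts and turns the commanded pose from where the row before left it, along the tool's axes as they then stand; what a row does not reach is not made up. A row lasts 1/8 s, in which the tool goes at most 0.0625 m and 10.7 degrees, less where a joint would pass 70% of its speed; a pose out of reach is approached as far as the arm can. The fingers move at their own pace and stop on an object; the grip force is fixed at half the most. Time passes only in rows, so rows that do not move let the fingers close. It prints the time, the measured TCP pose, the force, the opening and the grip force at its end. Input that does not fit is refused with a message, and nothing moves.
- robot.get_obs(): the state, without advancing time (a new reading comes with each control period).
- robot.read_camera(name): name is "side" or "top"; returns the picture (384x512x3 uint8, red, green, blue); there is no depth.
- robot.calibration(name): a dict with "vertical_fov" (degrees; the focal length in pixels is half the picture's height over the tangent of half this angle, whatever the lens; pixels are square), "cx", "cy" (the principal point, pixels), "rvec" (rotation vector, rad) and "tvec" (3), from world to camera coordinates, as OpenCV has them. Camera axes: x right, y down, z forward; pixel columns grow to the right and rows downward; lengths in m; the calibration is good to about 2 mm. A picture is of the moment at which its call begins. calibration takes no time and is no camera call.
- robot.finish_job(): hands the job in; it is judged then, once.
The state is a dict: "clock": time; "joints": joint angles; "dq": joint speeds; "joint_torque": joint torques, N m; "eef_pos": TCP position; "orientation": TCP orientation; "force": force on the tool from outside, world axes, zero at the start; "moment": the same for the moment, N m; "width": opening from 0.0 (shut) to 1.0 (fully open); "grasp_force": force on a finger pad.
Only numpy, scipy, OpenCV 4.12 (cv2) and the standard library are available. Lean on these libraries where they do the work, as an engineer would, in place of code of your own. Each camera call takes 0.05 s, during which the arm holds its last target. There are 200 camera calls.

TASK

Lift only the top trough out of the nested stack, leaving the two below where they sit, stand it upright on the flat dark bench mat and let go. Then pick it up again by its end handle and lower it gently, not dropped, into the empty wooden bay, sitting flat on the bay's floor with the handle sticking out of the open front, and let go. Leave the other bay with its used trough, and the tin, jar, mug and foam blocks on the bench, undisturbed.

Things in the scene. Friction and masses are not known exactly. Their poses are not given: they have to be found in the camera images.
- tray_top: the trough to move, top of a stack of three: white plastic, open, 0.11 to 0.2 kg. Origin: centre of its underside, z up. Body 150 mm long (x -75 to 75), 62 mm wide (y), 60 mm high. z = 40 to 60: upright rim band, 62 mm wide outside, wall 3.5 mm. Below it a narrower tapered foot (underside 118 x 30 mm) nests in the trough beneath with 2 mm of play. A bar handle sticks out of the -x end
- tray_top_rim (a point): middle of tray_top's mouth, level with its flat rim: (0, 0, 60) mm in its frame. Nested, each trough stands 20 mm above the one below, its band resting on the rim below: fingers reaching more than 20 mm under the top rim can take hold of the second trough too. Raising it 40 mm frees it from the one below
- tray_top_handle (a point): on the top face of tray_top's handle, 22 mm out from the rim, at (-97, 0, 60) mm in the frame of tray_top. The handle is a plain bar, x = -115 to -75, y = -8 to 8 (16 mm wide), z = 44 to 60 mm
- tray_middle: white plastic trough, same shape and size as tray_top, second in the stack; origin at the centre of its underside
- tray_bottom: white plastic trough, same shape and size as tray_top, lowest in the stack; origin at the centre of its underside
- holder: fixed plywood stack holder; origin under the centre of the stack, bench level, axes as the troughs'. tray_top's underside is at z = 50, rim at 110 mm. Back board x = 80 to 96 and two cheeks x = -116 to -80, |y| = 13 to 27, all 130 mm high, leave finger room only at the troughs' long sides. Holder, mat, bay and bay_taken swap places along a row
- mat: fixed flat dark rubber mat 220 mm (x) by 150 mm (y), 3 mm thick, empty; origin at the centre of its underside
- bay: fixed wooden bay, empty; origin under the centre of its 10 mm floor. Walls 82 mm high: sides |y| = 38 to 50, x = -56 to 86; back x = 86 to 96. Front (-x) open but for a sill at x = -78 to -72, 7 mm above the floor. A trough sits with its origin at (0, 0, 10) mm, axes along the bay's, handle out over the sill; play 10 mm along x, 7 mm each side (no finger room)
- bay_taken: a second fixed wooden bay like the first, holding the used trough; origin as for bay
- tray_used: white plastic trough, same shape and size as tray_top, with a block of white foam in it, standing in bay_taken; leave alone
- tin: bystander, leave alone: metal paint can 96 mm across, 115 mm high; origin at the centre of its underside
- jar: bystander, leave alone: jar 64 mm across, 95 mm high; origin at the centre of its underside
- mug: bystander, leave alone: white mug 80 mm across, 90 mm high, handle at +y; origin at the centre of its underside
- offcut: bystander, leave alone: white foam block 160 x 70 x 50 mm; origin at the centre of its underside
- offcut_b: bystander, leave alone: white foam block 130 x 90 x 40 mm; origin at the centre of its underside

How it is judged (in metres and radians):
On the way, in this order (a step that is already met when the one before it is completed fails the run):
1. the top trough stands upright on the mat, released (contact force between tray_top and mat above 0.3 N and angle between tray_top's own z axis and vertical below 0.08 rad and contact force between tray_top and the fingers below 0.05 N and linear speed of tray_top below 0.03 m/s and x of tray_top in the frame of mat between -0.11 and 0.11 m and y of tray_top in the frame of mat between -0.075 and 0.075 m), for 0.2 s.
2. it is held by its handle, off the mat (distance between the grasp point and tray_top_handle below 0.045 m and contact force between tray_top and the fingers above 1 N and z of tray_top in the frame of mat above 0.025 m), for 0.1 s.
At the end, for the whole second after the job is handed in: tray_top stands released and at rest in the empty bay: origin within 15 mm along and 12 mm across of the bay's, underside on the bay floor within 4 mm, upright within 3.4 degrees, handle towards the open front; the two lower troughs have moved less than 10 mm and are upright in the holder (x of tray_top in the frame of bay between -0.015 and 0.015 m and y of tray_top in the frame of bay between -0.012 and 0.012 m and z of tray_top in the frame of bay between 0.006 and 0.0135 m and angle between each of tray_top, tray_bottom, tray_middle's own z axis and vertical below 0.06 rad and linear speed of tray_top below 0.02 m/s and contact force between tray_top and the fingers below 0.05 N and distance of each of tray_bottom, tray_middle from where it was at the start of the episode below 0.01 m and x of tray_top_handle in the frame of bay below -0.07 m); the robot touches nothing.
It fails at once if the second trough is dragged up with the top one (rises more than 12 mm) (z of tray_middle in the frame of holder above 0.042 m).
It fails at once if the trough is dropped into the bay (falls unheld faster than 0.45 m/s over it) (horizontal distance between tray_top and bay below 0.08 m and contact force between tray_top and the fingers below 0.05 N and linear speed of tray_top above 0.45 m/s).
It fails at once if the used trough is moved more than 20 mm (distance of tray_used from where it was at the start of the episode above 0.02 m).
It fails at once if a bystander on the bench is moved more than 30 mm (distance of any of tin, jar, mug, offcut, offcut_b from where it was at the start of the episode above 0.03 m).
It also fails if it takes over 64 s, if anything falls off the work surface, if the arm or the gripper's body presses on something with over 40 N, if the wrist force passes 120 N, or if a joint passes its speed limit or range.

## Working session

There is one attempt and no reset: what is moved stays moved. The work goes in short steps, Python scripts to look and compute and a shell command to move; the robot and the scene stay as the last step left them, time stands still between calls to the robot, and variables do not carry over. Pictures are saved under pics/ and viewed, at most 13 in all, crops included, and the job is handed in when it is done.

```bash
ls; mkdir -p pics; python3 - <<'E'
from cell import robot
import cv2
for n in("top","side"):
    cv2.imwrite(f"pics/{n}0.png",robot.read_camera(n)[:,:,::-1]); print(n,robot.calibration(n))
print(robot.get_obs())
E
```

```text
cell.py
nudge.py
pics
top {'vertical_fov': 54.582720179852416, 'cx': 255.02255089459072, 'cy': 192.69639576894193, 'rvec': array([ 2.09271457, -2.13958459,  0.1694846 ]), 'tvec': array([0.0250553 , 0.58584597, 1.51939083])}
side {'vertical_fov': 48.175365593419144, 'cx': 249.67518593478567, 'cy': 192.49651173999928, 'rvec': array([ 0.79120136, -2.34036692,  1.36038683]), 'tvec': array([0.47562416, 0.26782679, 1.14219077])}
{'clock': 0.1, 'joints': array([-6.31403237e+01,  1.38283136e+01,  2.21808379e-01,  7.65024995e+01,
       -4.29737050e-04,  8.99990412e+01]), 'dq': array([-0.02019995, -0.0734843 ,  0.24389838, -0.06860179, -0.03918767,
       -0.01547678]), 'joint_torque': array([ 5.66274830e-04, -3.73138905e+01,  2.53009647e+01,  1.08696232e-02,
        2.73173526e-05, -8.71923504e-06]), 'eef_pos': array([ 0.22564477, -0.44555205,  0.23050073]), 'orientation': array([-1.79890995e+02,  4.27912157e-04,  2.68606359e+01]), 'force': array([ 0.14544727,  0.16922351, -0.43414601]), 'moment': array([-0.01950455,  0.07272354, -0.02985689]), 'grasp_force': 0.0, 'width': 1.0003964817170805}
```

View pics/top0.png

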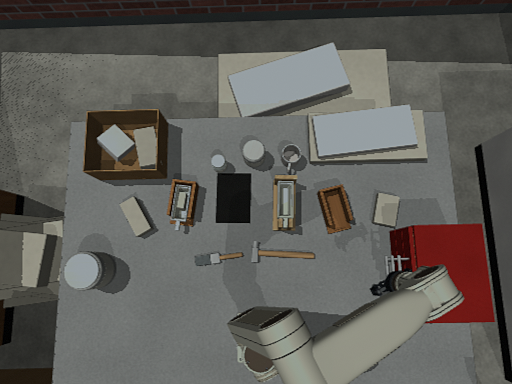

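View pics/side0.png

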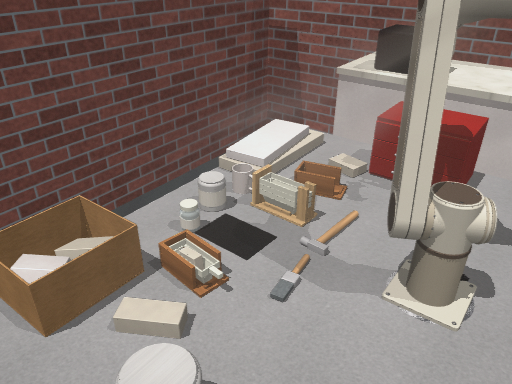

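```bash
python3 - <<'E'
import cv2
a=cv2.imread("pics/top0.png")[168:244,262:362]; cv2.imwrite("pics/topc.png",cv2.resize(a,None,fx=7.8,fy=7.8,interpolation=cv2.INTER_CUBIC))
a=cv2.imread("pics/side0.png")[150:230,240:350]; cv2.imwrite("pics/sidec.png",cv2.resize(a,None,fx=7,fy=7,interpolation=cv2.INTER_CUBIC))
E
cat > h.py <<'E'
import numpy as np, cv2
from cell import robot
def cam(n):
    c=robot.calibration(n); R=cv2.Rodrigues(np.array(c["rvec"]))[0]; f=192/np.tan(np.radians(c["vertical_fov"]/2))
    return R,np.array(c["tvec"]),f,c["cx"],c["cy"]
def ray(n,uv,z):
    R,t,f,cx,cy=cam(n); uv=np.atleast_2d(uv).astype(float)
    d=np.c_[(uv[:,0]-cx)/f,(uv[:,1]-cy)/f,np.ones(len(uv))]@R; o=-R.T@t
    return (o+d*((z-o[2])/d[:,2])[:,None])
def proj(n,P):
    R,t,f,cx,cy=cam(n); q=np.atleast_2d(P)@R.T+t
    return np.c_[q[:,0]/q[:,2]*f+cx,q[:,1]/q[:,2]*f+cy]
E
python3 - <<'E'
from h import *
a=cv2.imread("pics/top0.png"); g=a.max(2)
m=((g<40)).astype(np.uint8); m[:165]=0;m[230:]=0;m[:,:205]=0;m[:,260:]=0
c=max(cv2.findContours(m,0,2)[0],key=cv2.contourArea)
r=cv2.minAreaRect(c); print("mat px",r)
w=ray("top",cv2.boxPoints(r),.003);print(w,np.linalg.norm(np.diff(w,axis=0),axis=1),w.mean(0))
print(ray("top",[[285,203],[336,209]],.1))
o=-cam("top")[0].T@cam("top")[1];print(o)
E
```

```text
mat px ((233.27359008789062, 197.79246520996094), (33.51472473144531, 49.53915786743164), 1.9091525077819824)
[[0.47124132 0.18529758 0.003     ]
 [0.69046239 0.1777957  0.003     ]
 [0.68160128 0.02979198 0.003     ]
 [0.46318295 0.04081909 0.003     ]] [0.2193494  0.14826875 0.21869651] [0.57662198 0.10842609 0.003     ]
[[ 0.53210374 -0.11006263  0.1       ]
 [ 0.502682   -0.31517808  0.1       ]]
[ 0.30169366 -0.01913114  1.60031456]
```

View pics/topc.png

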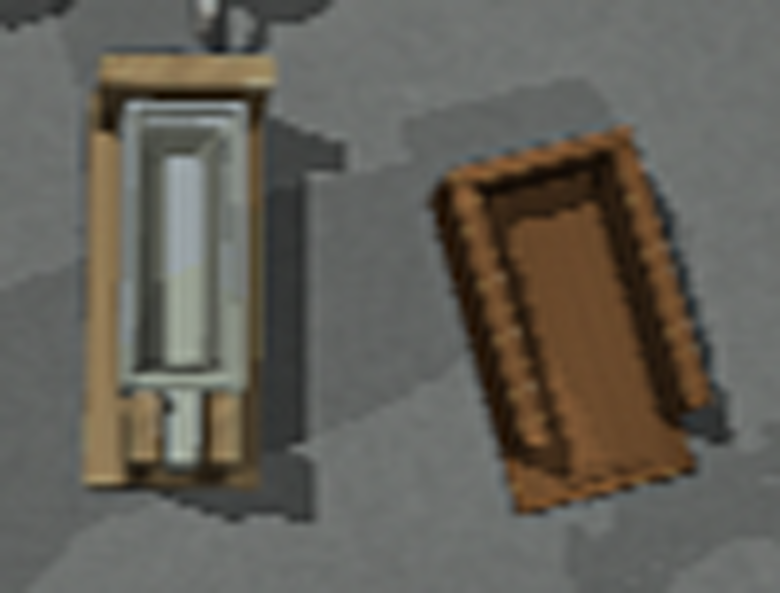

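View pics/sidec.png

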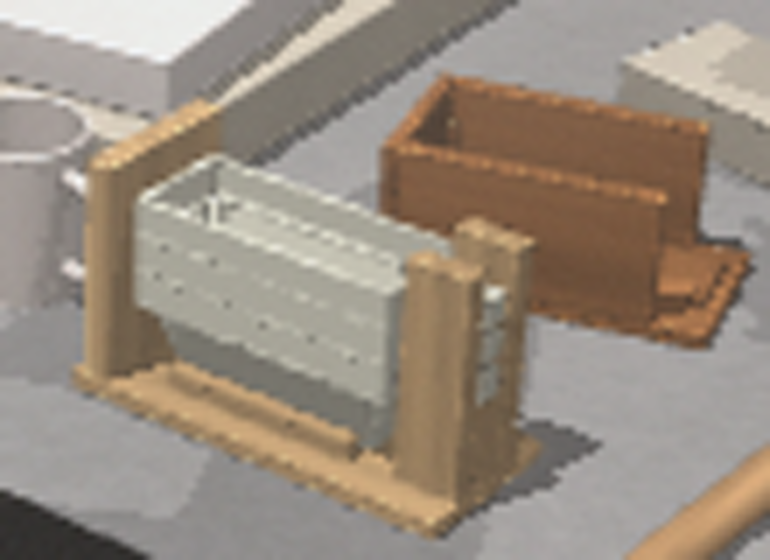

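The top crop shows the holder's trough rim (corners near (125,102), (248,102), (244,388), (118,388)). The bay wall tops have outer corners near (437,190), (630,130), (708,400), (540,450). In the side crop, the trough's rim corners are near (220,155), (138,200), (392,292).

```bash
python3 - <<'E'
from h import *
T=lambda p:(np.array(p)+.5)/7.8-.5+[262,168]
S=lambda p:(np.array(p)+.5)/7-.5+[240,150]
def show(n,w): print(n,w.round(4)[:,:2].tolist(),"edges",np.linalg.norm(np.roll(w,-1,0)-w,axis=1).round(4),"mean",w.mean(0).round(4))
w=ray("top",T([(122,102),(250,102),(246,389),(118,389)]),.11);show("rim",w)
a=(w[0]+w[1]-w[2]-w[3]);print("yaw",np.degrees(np.arctan2(a[1],a[0])))
show("rim side",ray("side",S([(138,205),(220,155),(450,240),(390,292)]),.11))
show("handle tip top",ray("top",T([(165,467),(197,467)]),.11))
show("board top",ray("top",T([(102,58),(275,58),(275,88),(102,88)]),.13))
for z in(.082,.092):
  w=ray("top",T([(437,187),(630,130),(710,398),(525,460)]),z);show("bay top",w)
  a=(w[1]-w[2]);print("yaw",np.degrees(np.arctan2(a[1],a[0])))
  show("bay side",ray("side",S([(384,150),(447,77),(708,124),(664,200)]),z))
# ground front corners of bay floor z=.01
show("bay floor front",ray("top",T([(517,512),(694,467)]),.01))
show("bay floor front side",ray("side",S([(708,340),(750,255)]),.01))
E
```

```text
rim [[0.6238, -0.0808], [0.6221, -0.1478], [0.4712, -0.1399], [0.4727, -0.0741]] edges [0.067  0.1511 0.0658 0.1512] mean [ 0.5475 -0.1107  0.11  ]
yaw -2.7666232947421383
rim side [[0.6194, -0.0822], [0.6184, -0.1509], [0.4797, -0.1442], [0.4756, -0.0837]] edges [0.0687 0.1389 0.0606 0.1438] mean [ 0.5483 -0.1152  0.11  ]
handle tip top [[0.432, -0.0969], [0.4317, -0.1133]] edges [0.0164 0.0164] mean [ 0.4319 -0.1051  0.11  ]
board top [[0.6431, -0.0703], [0.6408, -0.1599], [0.6249, -0.1592], [0.6272, -0.0699]] edges [0.0896 0.0159 0.0894 0.0159] mean [ 0.634  -0.1148  0.13  ]
bay top [[0.5796, -0.2473], [0.6079, -0.3509], [0.4642, -0.3836], [0.434, -0.2857]] edges [0.1074 0.1473 0.1025 0.1506] mean [ 0.5214 -0.3169  0.082 ]
yaw 12.80429777821548
bay side [[0.5841, -0.254], [0.6041, -0.3512], [0.4627, -0.386], [0.4404, -0.293]] edges [0.0992 0.1457 0.0956 0.1489] mean [ 0.5228 -0.3211  0.082 ]
bay top [[0.5778, -0.2458], [0.6059, -0.3488], [0.4631, -0.3812], [0.4331, -0.2839]] edges [0.1067 0.1464 0.1018 0.1496] mean [ 0.52   -0.3149  0.092 ]
yaw 12.804297778215473
bay side [[0.5739, -0.2369], [0.5937, -0.3327], [0.4542, -0.367], [0.4322, -0.2754]] edges [0.0978 0.1437 0.0943 0.1468] mean [ 0.5135 -0.303   0.092 ]
bay floor front [[0.4121, -0.2924], [0.4344, -0.3897]] edges [0.0998 0.0998] mean [ 0.4233 -0.3411  0.01  ]
bay floor front side [[0.4078, -0.2945], [0.4316, -0.3911]] edges [0.0995 0.0995] mean [ 0.4197 -0.3428  0.01  ]
```

```bash
cat >> h.py <<'E'
from scipy.spatial.transform import Rotation as Ro
def delta(target,yaw=None):
    o=robot.get_obs(); e=o["orientation"]; R=Ro.from_euler("xyz",e,degrees=True)
    if yaw is not None:
        t=-(yaw-e[2]); R=Ro.from_euler("xyz",[180,0,yaw],degrees=True); print("turn first",round(t,2))
    print("delta tool",R.inv().apply(np.array(target)-o["eef_pos"]).round(4),"at",o["eef_pos"].round(4),e.round(2))
E
python3 nudge.py '{"plan":[[1,0,0,0,9.8],[1,0,0,0,9.8],[1,0,0,0,9.8]]}'
python3 -c "
from h import *
delta([.547,-.112,.19],-2.5)"
```

```text
clock: 0.48
eef_pos: [0.2257, -0.4457, 0.2308]
orientation: [-179.9, 0.0, -2.9]
force: [-0.2, -0.4, 0.4]
width: 1.001
grasp_force: 0.0
turn first -0.37
delta tool [ 0.3064 -0.3474  0.0408] at [ 0.2257 -0.4457  0.2308] [-1.7994e+02  4.0000e-02 -2.8700e+00]
```

```bash
python3 nudge.py '{"plan":[[1,0.0306,-0.0347,0.004,-0.4],[1,0.0306,-0.0347,0.004,0],[1,0.0306,-0.0347,0.004,0],[1,0.0306,-0.0347,0.004,0],[1,0.0306,-0.0347,0.004,0],[1,0.0306,-0.0347,0.004,0],[1,0.0306,-0.0347,0.004,0],[1,0.0306,-0.0347,0.004,0],[1,0.0306,-0.0347,0.004,0],[1,0.0306,-0.0347,0.004,0],[1,0,0,0,0],[1,0,0,0,0]]}'
python3 -c "
from h import *
delta([.547,-.112,.086],-2.5)
for n in('top','side'): cv2.imwrite(f'pics/{n}1.png',robot.read_camera(n)[:,:,::-1])
a=cv2.imread('pics/side1.png')[110:230,210:370]; cv2.imwrite('pics/sidec1.png',cv2.resize(a,None,fx=5,fy=5,interpolation=cv2.INTER_CUBIC))
"
```

```text
clock: 1.98
eef_pos: [0.5442, -0.111, 0.1907]
orientation: [180.0, 0.1, -2.1]
force: [0.1, -0.2, -0.3]
width: 0.999
grasp_force: 0.0
turn first 0.38
delta tool [0.0028 0.0009 0.1047] at [ 0.5442 -0.111   0.1907] [ 1.7999e+02  1.1000e-01 -2.1200e+00]
```

View pics/sidec1.png

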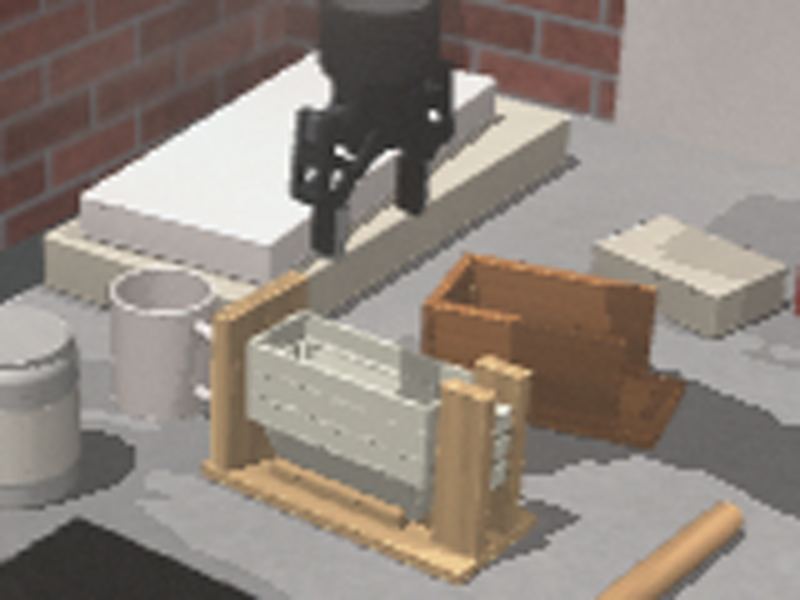

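The two finger tips appear at crop (325,253) and (412,212); I'll check them against the reported TCP.

```bash
python3 -c "
from h import *
w=ray('side',np.array([(325,253),(412,212)])/5+[210,110],.2037);print(w,w.mean(0))"
python3 nudge.py '{"plan":[[1,0.0014,0.0005,0.02,0.4],[1,0.0014,0.0004,0.02,0],[1,0,0,0.02,0],[1,0,0,0.02,0],[1,0,0,0.012,0],[1,0,0,0.0125,0],[1,0,0,0,0]]}'
python3 -c "
from h import *
a=robot.read_camera('side')[140:240,220:350,::-1]; cv2.imwrite('pics/sidec2.png',cv2.resize(a,None,fx=6,fy=6,interpolation=cv2.INTER_CUBIC))
"
```

```text
[[ 0.54968969 -0.07029284  0.2037    ]
 [ 0.53951103 -0.15822007  0.2037    ]] [ 0.54460036 -0.11425645  0.2037    ]
clock: 2.95
eef_pos: [0.5469, -0.1122, 0.0861]
orientation: [-180.0, 0.1, -2.6]
force: [-0.4, 0.1, -0.0]
width: 1.001
grasp_force: 0.0
```

View pics/sidec2.png

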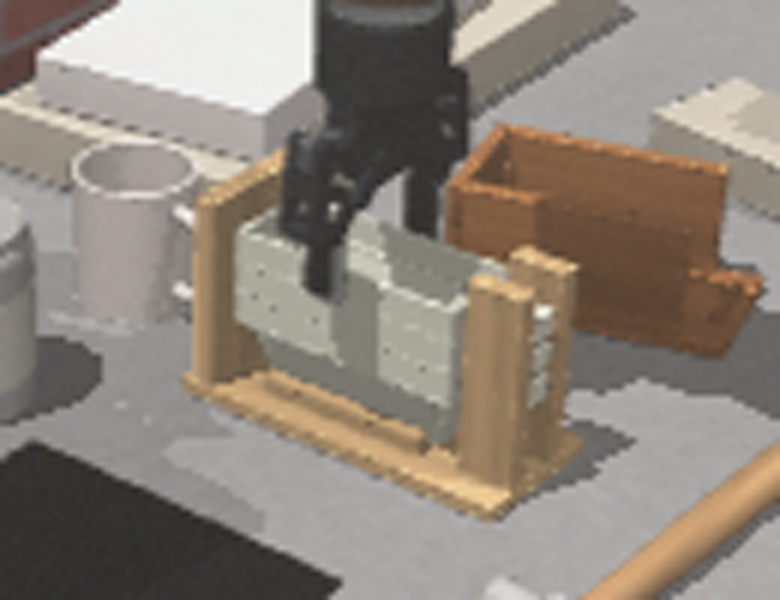

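The fingers straddle the top trough, with the near tip at about crop (320,298). Closing now.

```bash
python3 nudge.py '{"plan":[[0.5,0,0,0,0],[0.5,0,0,0,0],[0.5,0,0,0,0],[0.5,0,0,0,0],[0.5,0,0,0,0]]}'; python3 nudge.py '{"plan":[[0.5,0,0,-0.008,0],[0.5,0,0,-0.008,0],[0.5,0,0,-0.008,0],[0.5,0,0,-0.008,0],[0.5,0,0,0,0]]}'
python3 -c "
from h import *
a=robot.read_camera('side')[120:240,210:350,::-1]; cv2.imwrite('pics/sidec3.png',cv2.resize(a,None,fx=5,fy=5,interpolation=cv2.INTER_CUBIC))
"
```

```text
clock: 3.62
eef_pos: [0.5486, -0.1121, 0.088]
orientation: [180.0, -0.1, -2.5]
force: [-0.8, -0.1, 5.9]
width: 0.711
grasp_force: 65.4
clock: 4.25
eef_pos: [0.5483, -0.1121, 0.1197]
orientation: [180.0, -0.1, -2.5]
force: [-0.3, -0.5, -2.2]
width: 0.711
grasp_force: 65.3
```

View pics/sidec3.png

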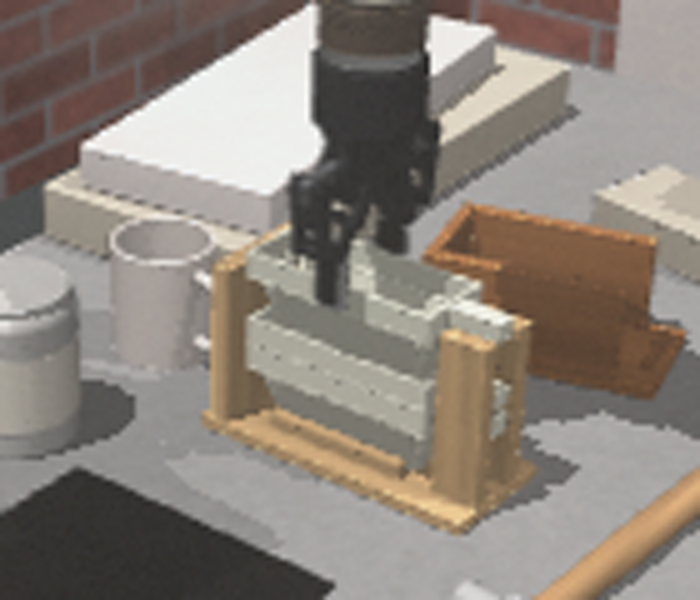

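Only the top trough came up, and the middle one is still seated (rim at crop (250,320)–(440,390)). Lifting clear and moving over the mat.

```bash
python3 nudge.py '{"plan":[[0.5,0,0,-0.02,0],[0.5,0,0,-0.025,0],[0.5,0,0,-0.025,0],[0.5,0,0,-0.025,0],[0.5,0,0,0,0]]}'; python3 nudge.py '{"plan":[[0.5,0.0024,-0.0276,0,0],[0.5,0.0024,-0.0276,0,0],[0.5,0.0024,-0.0276,0,0],[0.5,0.0024,-0.0276,0,0],[0.5,0.0024,-0.0276,0,0],[0.5,0.0024,-0.0276,0,0],[0.5,0.0024,-0.0276,0,0],[0.5,0.0024,-0.0276,0,0],[0.5,0,0,0,0],[0.5,0,0,0,0]]}'
python3 -c "
from h import *
delta([.577,.108,.041],-2.5)"
```

```text
clock: 4.92
eef_pos: [0.5489, -0.1122, 0.2155]
orientation: [180.0, -0.2, -2.5]
force: [0.9, -0.0, -2.1]
width: 0.711
grasp_force: 65.6
clock: 6.18
eef_pos: [0.5721, 0.046, 0.2165]
orientation: [-177.2, 0.0, 3.2]
force: [-0.5, 0.5, -1.5]
width: 0.712
grasp_force: 65.6
turn first 5.66
delta tool [ 0.0022 -0.0621  0.1755] at [0.5721 0.046  0.2165] [-1.7716e+02  3.0000e-02  3.1600e+00]
```

```bash
python3 -c "
from h import *
o=robot.get_obs();print(o['joints'].round(1),o['dq'].round(1))"; python3 nudge.py '{"plan":[[0.5,0,0,0,0],[0.5,0,0,0,0]]}'; python3 -c "
from h import *
o=robot.get_obs();print(o['joints'].round(1),o['dq'].round(1))"
```

```text
[  3.1  22.6  10.4  77.8   2.8 179.9] [-0.4 -0.1 -0.2 -0.1  0.1 -0. ]
clock: 6.42
eef_pos: [0.5721, 0.0458, 0.2165]
orientation: [-177.1, 0.0, 3.1]
force: [1.0, -0.1, -1.7]
width: 0.708
grasp_force: 65.6
[  3.1  22.6  10.4  77.8   2.9 179.9] [ 0.2 -0.1  0.1 -0.  -0.  -0. ]
```

Joint 6 is at its 180° limit, so the trough has to be turned to a larger yaw (about 15°) on the mat.

```bash
python3 nudge.py '{"plan":[[0.5,0,0,0,-6],[0.5,0,0,0,-6],[0.5,0,0,0,-4],[0.5,0,0,0,0],[0.5,0,0,0,0]]}'; python3 -c "
from h import *
delta([.577,.108,.041],16)
o=robot.get_obs();print(o['joints'].round(1))"
```

```text
clock: 7.05
eef_pos: [0.5721, 0.046, 0.2165]
orientation: [-177.2, -0.8, 19.1]
force: [0.1, 0.4, -2.3]
width: 0.715
grasp_force: 65.6
turn first 3.07
delta tool [ 0.0218 -0.0582  0.1755] at [0.5721 0.046  0.2165] [-177.24   -0.76   19.07]
[  3.1  22.6  10.4  77.8   2.9 164. ]
```

```bash
python3 -c "
from h import *
delta([.573,.108,.12])
delta([.573,.108,.045])"
```

```text
delta tool [ 0.0198 -0.0536  0.0995] at [0.5721 0.046  0.2165] [-177.24   -0.76   19.07]
delta tool [ 0.0188 -0.05    0.1744] at [0.5721 0.046  0.2165] [-177.24   -0.76   19.07]
```

```bash
python3 nudge.py '{"plan":[[0.5,0.0063,-0.0167,0,0],[0.5,0.0063,-0.0167,0,0],[0.5,0.0062,-0.0166,0,0],[0.5,0,0,0.025,0],[0.5,0,0,0.025,0],[0.5,0,0,0.025,0],[0.5,0,0,0.025,0],[0.5,0,0,0.025,0],[0.5,0,0,0.025,0],[0.5,0,0,0.015,0],[0.5,0,0,0,0]]}'; python3 nudge.py '{"plan":[[0.5,0,0,0.005,0],[0.5,0,0,0.003,0],[0.5,0,0,0,0]]}'; python3 -c "
from h import *
o=robot.get_obs();print(o['joints'].round(1),o['force'],o['orientation'])"
```

```text
clock: 8.43
eef_pos: [0.572, 0.1083, 0.0532]
orientation: [-177.2, -0.6, 19.2]
force: [0.4, 0.2, -1.6]
width: 0.711
grasp_force: 65.6
clock: 8.8
eef_pos: [0.5731, 0.1081, 0.0467]
orientation: [-177.2, -0.8, 19.1]
force: [0.4, 0.6, -1.6]
width: 0.713
grasp_force: 65.6
[  9.2  30.8  -3.4  55.5   2.8 170.1] [ 0.41204885  0.62025946 -1.59939703] [-177.24932008   -0.79175243   19.13153911]
```

```bash
python3 nudge.py '{"plan":[[0.5,0,0,0.003,0],[0.5,0,0,0.001,0],[0.5,0,0,0,0]]}'; python3 nudge.py '{"plan":[[0.5,0,0,0.001,0],[0.5,0,0,0.001,0],[0.5,0,0,0,0]]}'
```

```text
clock: 9.18
eef_pos: [0.5729, 0.1083, 0.0423]
orientation: [-177.2, -0.8, 19.1]
force: [0.1, -0.4, -2.0]
width: 0.711
grasp_force: 65.6
clock: 9.55
eef_pos: [0.5734, 0.1085, 0.0416]
orientation: [-177.3, -0.8, 19.1]
force: [-0.9, -0.0, 5.6]
width: 0.71
grasp_force: 66.6
```

```bash
python3 nudge.py '{"plan":[[1,0,0,0,0],[1,0,0,0,0],[1,0,0,0,0],[1,0,0,0,0],[1,0,0,0,0],[1,0,0,-0.02,0],[1,0,0,-0.03,0],[1,0,0,-0.03,0],[1,0,0,-0.03,0],[1,0,0,0,0]]}'; python3 nudge.py '{"plan":[[1,0,0,0,-10.6],[1,0,0,0,-10.6],[1,0,0,0,-10.6],[1,0,0,0,-10.6],[1,0,0,0,-10.6],[1,0,0,0,-10.6],[1,0,0,0,-10.6],[1,0,0,0,-10.6],[1,0,0,0,-10.6],[1,0,0,0,-10.6],[1,0,0,0,-10.6],[1,0,0,0,-10.6]]}';python3 nudge.py '{"plan":[[1,0,0,0,-10.6],[1,0,0,0,-10.6],[1,0,0,0,-10.6],[1,0,0,0,-10.6],[1,0,0,0,-10.6],[1,0,0,0,-10.6],[1,0,0,0,-10.6],[1,0,0,0,-10.6],[1,0,0,0,-10.6],[1,0,0,0,-10.6],[1,0,0,0,-10.6],[1,0,0,0,-10.6]]}'
python3 -c "
from h import *
o=robot.get_obs();print(o['joints'].round(1),o['eef_pos'],o['orientation'])
cv2.imwrite('pics/top2.png',robot.read_camera('top')[:,:,::-1])"
```

```text
clock: 10.8
eef_pos: [0.5753, 0.1032, 0.1531]
orientation: [-177.3, -1.1, 19.1]
force: [0.3, 0.5, 0.1]
width: 0.996
grasp_force: 0.0
clock: 12.3
eef_pos: [0.5724, 0.1029, 0.1485]
orientation: [177.8, -1.8, 146.7]
force: [-0.2, 0.2, 0.2]
width: 0.998
grasp_force: 0.0
clock: 13.8
eef_pos: [0.5724, 0.1029, 0.1485]
orientation: [179.9, 2.8, -86.1]
force: [-0.7, 0.7, 0.2]
width: 0.996
grasp_force: 0.0
[  8.7  25.5   4.5  68.9   2.8 -85.2] [0.5724105  0.10288035 0.14853129] [179.86422223   2.84626263 -86.09349495]
```

```bash
python3 nudge.py '{"plan":[[1,0,0,0,-10.6],[1,0,0,0,-10.6],[1,0,0,0,-10.6],[1,0,0,0,-10.6],[1,0,0,0,-10.6],[1,0,0,0,-10.6],[1,0,0,0,-10.6],[1,0,0,0,-10.6],[1,0,0,0,-9],[1,0,0,0,-2],[1,0,0,0,0]]}'
P='from h import *
o=robot.get_obs();print(o["joints"].round(1),o["eef_pos"],o["orientation"])'
python3 -c "$P"
python3 nudge.py '{"plan":[[1,0,0,0,-2],[1,0,0,0,0]]}';python3 -c "$P"
```

```text
clock: 15.22
eef_pos: [0.5723, 0.1065, 0.1496]
orientation: [-177.3, -0.2, 8.9]
force: [0.2, 0.3, -0.2]
width: 0.998
grasp_force: 0.0
[   9.1   25.4    4.6   68.9    2.7 -179.8] [0.57234794 0.10650778 0.14958227] [-177.29962171   -0.21375216    8.91120393]
clock: 15.48
eef_pos: [0.5709, 0.1162, 0.1502]
orientation: [-177.7, -0.4, 10.2]
force: [-0.3, -0.2, 0.2]
width: 1.003
grasp_force: 0.0
[  10.3   25.3    4.5   68.8    2.3 -179.9] [0.57089455 0.11624704 0.15020063] [-177.72876065   -0.37037824   10.22038397]
```

```bash

P='from h import *
o=robot.get_obs();print(o["joints"].round(1),o["eef_pos"],o["orientation"])'
python3 nudge.py '{"plan":[[1,0,0.02,0,0],[1,0,0.02,0,0],[1,0,0,0,0]]}';python3 -c "$P"
python3 nudge.py '{"plan":[[1,0,0.02,0,0],[1,0,0.02,0,0],[1,0,0,0,0]]}';python3 -c "$P"
```

```text
clock: 15.85
eef_pos: [0.5752, 0.0927, 0.1487]
orientation: [-178.6, -0.4, 8.3]
force: [-0.1, 0.7, 0.4]
width: 0.998
grasp_force: 0.0
[   8.4   25.4    4.4   68.7    1.4 -179.9] [0.57522469 0.09267551 0.14871234] [-178.57414157   -0.35821559    8.34386213]
clock: 16.23
eef_pos: [0.5785, 0.0715, 0.1479]
orientation: [-179.4, -0.4, 6.7]
force: [0.6, 0.8, -0.7]
width: 0.999
grasp_force: 0.0
[   6.7   25.5    4.4   68.6    0.6 -179.9] [0.57849692 0.07145421 0.14788601] [-179.39824912   -0.35802342    6.67185811]
```

```bash
python3 nudge.py '{"plan":[[1,0,0.028,0,0],[1,0,0,-0.02,10.4],[1,0,0,-0.02,10.4],[1,0,0,0,10.4],[1,0,0,0,10.4],[1,0,0,0,10.4],[1,0,0,0,10.4],[1,0,0,0,10.4],[1,0,0,0,10.4],[1,0,0,0,10.4],[1,0,0,0,10.4],[1,0,0,0,10.4]]}'
python3 nudge.py '{"plan":[[1,0.02,0.03,0,10.4],[1,0.02,0.03,0,10.4],[1,0,0.02,0,10.4],[1,0,0.02,0,10.4],[1,0,0,0,10.4],[1,0,0,0,0]]}'
python3 -c "
from h import *
o=robot.get_obs();print(o['joints'].round(1),o['eef_pos'],o['orientation'])
t=robot.read_camera('top')[:,:,::-1];s=robot.read_camera('side')[:,:,::-1]
cv2.imwrite('pics/top3.png',t);cv2.imwrite('pics/side3.png',s)
a=cv2.resize(t[165:235,205:305],None,fx=6,fy=6,interpolation=2);b=cv2.resize(s[180:250,190:320],None,fx=6,fy=6,interpolation=2)
a=cv2.copyMakeBorder(a,0,0,0,b.shape[1]-a.shape[1],0);v=np.vstack([a,b])[:,:780]
cv2.imwrite('pics/v3.png',cv2.resize(v,None,fx=.71,fy=.71,interpolation=cv2.INTER_AREA))"
```

```text
clock: 17.73
eef_pos: [0.5803, 0.0566, 0.1876]
orientation: [-179.7, 0.1, -109.2]
force: [0.4, 0.8, -0.1]
width: 1.0
grasp_force: 0.0
clock: 18.48
eef_pos: [0.4812, 0.073, 0.1873]
orientation: [-179.9, 0.4, -160.7]
force: [-0.3, 0.4, 0.0]
width: 0.998
grasp_force: 0.0
[  8.6  13.4  -6.9  69.3  -0.  -10.6] [0.48121089 0.07301618 0.18726701] [-179.9162342     0.37964374 -160.73065331]
```

View pics/v3.png

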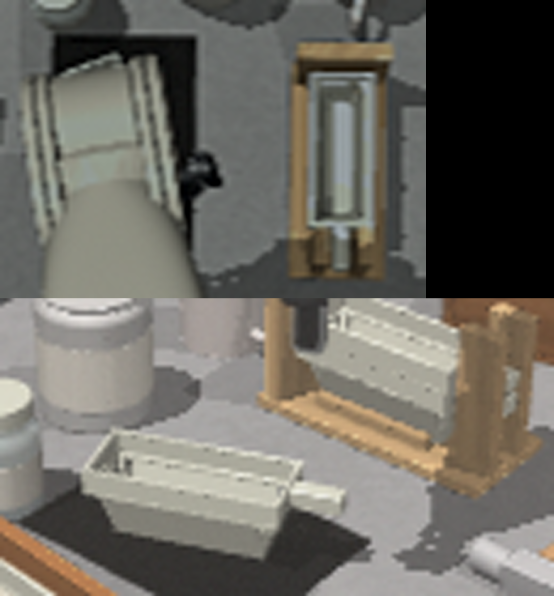

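The lower two troughs are still nested, and the trough stands upright on the mat. In the side crop its handle tip is at about (343,489), with rim corners at (118,432), (83,482), (302,462) and (281,508).

```bash
python3 -c "
from h import *
p=np.array([(343,489),(118,432),(83,483),(281,506),(302,461)],float);p[:,1]-=298.2
w=ray('side',p/4.26+[190,180],.063);print(w,w[1:].mean(0))
a=w[1]-w[4]+w[2]-w[3];print(np.degrees(np.arctan2(a[1],a[0])))
c,s=np.cos(np.radians(19)),np.sin(np.radians(19))
delta([.5734-.095*c,.1085-.095*s,.1],-161)
delta([.5734-.095*c,.1085-.095*s,.036],-161)"
```

```text
[[0.4672572  0.0667547  0.063     ]
 [0.64546839 0.10688718 0.063     ]
 [0.62024816 0.174205   0.063     ]
 [0.48976228 0.11094977 0.063     ]
 [0.5121192  0.0549634  0.063     ]] [0.56689951 0.11175134 0.063     ]
23.58400543311484
turn first 0.29
delta tool [-0.0036  0.0037  0.0871] at [0.4814 0.0729 0.1871] [-179.93    0.37 -160.71]
turn first 0.29
delta tool [-0.0036  0.0037  0.1511] at [0.4814 0.0729 0.1871] [-179.93    0.37 -160.71]
```

```bash
python3 nudge.py '{"plan":[[1,-0.0036,0.0037,0.03,0.3],[1,0,0,0.03,0],[1,0,0,0.03,0],[1,0,0,0.03,0],[1,0,0,0.02,0],[1,0,0,0.011,0],[1,0,0,0,0]]}'; python3 nudge.py '{"plan":[[0,0,0,0,0],[0,0,0,0,0],[0,0,0,0,0],[0,0,0,0,0],[0,0,0,0,0],[0,0,0,0,0],[0,0,0,0,0],[0,0,0,0,0]]}'; python3 nudge.py '{"plan":[[0,0,0,-0.01,0],[0,0,0,-0.02,0],[0,0,0,-0.02,0],[0,0,0,0,0]]}'
python3 -c "
from h import *
o=robot.get_obs();print(o['joints'].round(1),o['eef_pos'],o['orientation'],o['moment'])
s=robot.read_camera('side')[:,:,::-1]
cv2.imwrite('pics/v4.png',cv2.resize(s[130:250,180:320],None,fx=5,fy=5,interpolation=2))"
```

```text
clock: 19.45
eef_pos: [0.484, 0.0778, 0.0355]
orientation: [-180.0, 0.3, -161.1]
force: [1.0, -0.3, 0.6]
width: 0.999
grasp_force: 0.0
clock: 20.45
eef_pos: [0.4845, 0.0782, 0.0364]
orientation: [-180.0, 0.4, -161.1]
force: [-0.3, 0.5, 5.1]
width: 0.176
grasp_force: 60.9
clock: 20.95
eef_pos: [0.485, 0.0781, 0.0872]
orientation: [-179.9, 0.5, -161.1]
force: [-0.1, -0.0, -2.1]
width: 0.177
grasp_force: 60.0
[  9.1  19.  -15.5  55.   -0.   -9.7] [0.48501579 0.07809593 0.08722556] [-179.91105486    0.50311109 -161.14636051] [-0.02343202  0.10660748 -0.03281885]
```

View pics/v4.png

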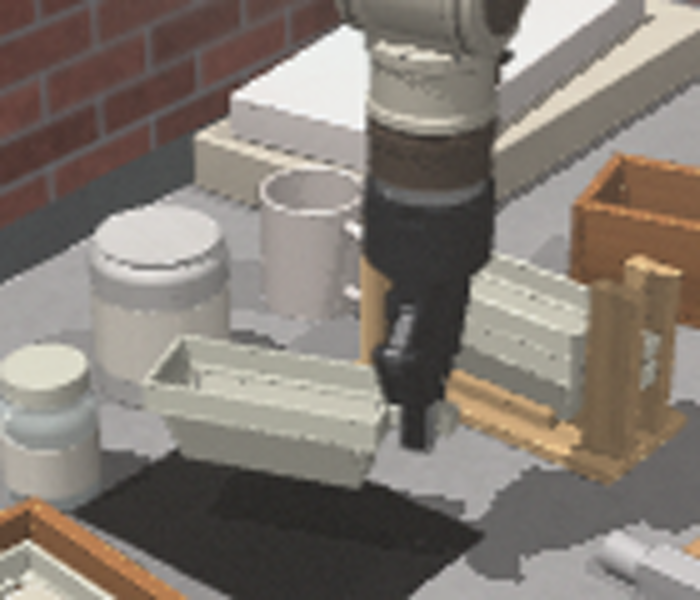

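The trough is held level by its handle, clear of the mat. Now I'll refine the bay pose.

```bash
python3 nudge.py '{"plan":[[0,0,0,-0.03,0],[0,0,0,-0.03,0],[0,0,0,-0.03,0],[0,0,0,-0.03,0],[0,0,0,-0.03,0],[0,0,0,0,0]]}'; python3 - <<'E'
from h import *
from scipy.optimize import least_squares
a=cv2.imread("pics/top0.png").astype(int); m=((a[:,:,2]-a[:,:,0])>25).astype(np.uint8)
m[:165]=0;m[245:]=0;m[:,:310]=0;m[:,365:]=0
c=max(cv2.findContours(m,0,1)[0],key=cv2.contourArea);print(cv2.contourArea(c),cv2.boundingRect(c))
print(cv2.approxPolyDP(c,2,True)[:,0].tolist())
T=lambda p:(np.array(p)+.5)/7.8-.5+[262,168]
S=lambda p:(np.array(p)+.5)/7-.5+[240,150]
L=np.array([(96,50),(96,-50),(-56,-50),(-56,50)])/1000
def fit(w,l):
    f=lambda p:(l@np.array([[np.cos(p[2]),np.sin(p[2])],[-np.sin(p[2]),np.cos(p[2])]])+p[:2]-w[:,:2]).ravel()
    r=least_squares(f,[.5,-.32,.23]);print(r.x[:2].round(4),np.degrees(r.x[2]).round(2),(r.fun.reshape(-1,2)*1000).round(1).tolist())
t=ray("top",T([(437,187),(630,130),(710,398),(525,460)]),.082);s=ray("side",S([(384,150),(447,77),(708,124),(664,200)]),.082)
i=[0,1,2]
fit(t[i],L[i]);fit(s,L);fit(np.r_[t[i],s],np.r_[L[i],L])
# floor front inner/outer
w=np.r_[ray("top",T([(517,512),(694,467)]),.01),ray("side",S([(708,340),(750,255)]),.01)]
y=np.radians(13.5);R=np.array([[np.cos(y),np.sin(y)],[-np.sin(y),np.cos(y)]])
print(((w[:,:2]-[.5025,-.3225])@R.T).round(4))
E
```

```text
clock: 21.75
eef_pos: [0.4841, 0.078, 0.2371]
orientation: [-179.9, 0.5, -161.1]
force: [0.3, 0.3, -2.2]
width: 0.175
grasp_force: 60.0
1111.5 (318, 184, 35, 50)
[[342, 184], [321, 189], [318, 193], [328, 233], [350, 227], [346, 219], [350, 220], [352, 216]]
[ 0.5025 -0.3229] 14.99 [[2.7, -2.5], [0.2, 4.6], [-2.9, -2.1]]
[ 0.5034 -0.3259] 13.92 [[0.5, -0.2], [4.5, -0.1], [-1.6, -1.9], [-3.3, 2.2]]
[ 0.503  -0.3246] 14.52 [[3.8, -4.8], [0.6, 2.1], [-2.8, -3.4], [-0.7, 1.9], [4.4, 2.3], [-1.3, -1.0], [-4.1, 2.8]]
[[-0.0809  0.0503]
 [-0.0819 -0.0495]
 [-0.0855  0.0493]
 [-0.0849 -0.0502]]
```

```bash
python3 nudge.py '{"plan":[[0,0,0,0,2.5],[0,0,0,0,2.4],[0,0,0,0,0]]}'; python3 -c "
from h import *
c,s=np.cos(np.radians(14)),np.sin(np.radians(14))
delta([.5025-.094*c,-.3235-.094*s,.2371])"
```

```text
clock: 22.12
eef_pos: [0.4819, 0.0777, 0.2338]
orientation: [-180.0, 0.1, -166.0]
force: [1.0, -0.2, -3.2]
width: 0.176
grasp_force: 60.0
delta tool [ 0.171  -0.3943 -0.0037] at [0.4819 0.0777 0.2338] [-1.8000e+02  1.3000e-01 -1.6602e+02]
```

```bash
python3 nudge.py '{"plan":[[0,0.0155,-0.0358,0,0],[0,0.0155,-0.0358,0,0],[0,0.0155,-0.0358,0,0],[0,0.0155,-0.0358,0,0],[0,0.0155,-0.0358,0,0],[0,0.0155,-0.0358,0,0],[0,0.0155,-0.0358,0,0],[0,0.0155,-0.0358,0,0],[0,0.0155,-0.0358,0,0],[0,0.0155,-0.0358,0,0],[0,0.0155,-0.0358,0,0],[0,0,0,0,0]]}'; python3 -c "
from h import *
c,s=np.cos(np.radians(14)),np.sin(np.radians(14))
delta([.5025-.094*c,-.3235-.094*s,.15])"
```

```text
clock: 23.62
eef_pos: [0.4115, -0.3475, 0.2333]
orientation: [180.0, 0.3, -166.2]
force: [-0.1, 0.2, -1.9]
width: 0.175
grasp_force: 59.9
delta tool [0.0003 0.0012 0.0833] at [ 0.4115 -0.3475  0.2333] [ 179.95    0.26 -166.23]
```

```bash
python3 nudge.py '{"plan":[[0,0,0.001,0.025,0],[0,0,0,0.025,0],[0,0,0,0.025,0],[0,0,0,0.015,0],[0,0,0,0,0],[0,0,0,0,0]]}'; python3 -c "
from h import *
t=robot.read_camera('top')[:,:,::-1];s=robot.read_camera('side')[:,:,::-1]
cv2.imwrite('pics/top5.png',t);cv2.imwrite('pics/side5.png',s)
a=cv2.resize(t[178:243,300:375],None,fx=5.3,fy=5.3,interpolation=2)[:344];b=cv2.resize(s[140:215,275:360],None,fx=4.6,fy=4.6,interpolation=2)[:344]
cv2.imwrite('pics/v5.png',np.hstack([a,b])); print(a.shape,b.shape)"
```

```text
clock: 24.38
eef_pos: [0.4135, -0.3445, 0.146]
orientation: [-179.9, 0.4, -166.0]
force: [0.1, -0.8, -1.4]
width: 0.176
grasp_force: 59.9
(344, 398, 3) (344, 391, 3)
```

View pics/v5.png

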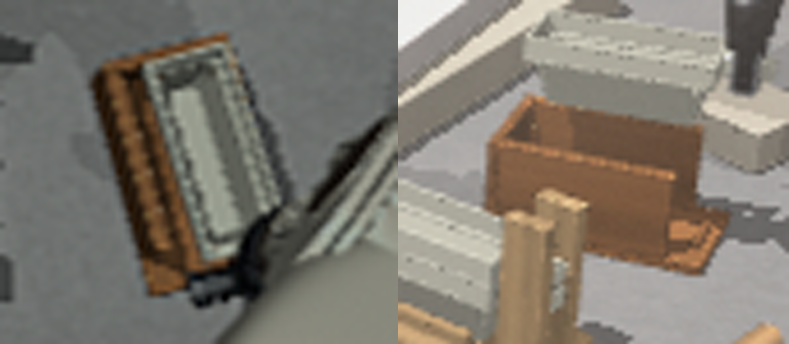

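The top crop shows the rim at back-left (145,63), back-right (232,42) and front-left (205,255), hovering over the bay. In the side crop the rim's back corners are at (557,13) and (527,45), and its near front corner is at (715,75).

```bash
python3 -c "
from h import *
o=robot.get_obs();z=.1726
w=ray('top',(np.array([(145,63),(232,42),(205,257)])+.5)/5.3-.5+[300,178],z);print(w)
q=(np.array([(557,12),(527,48),(715,78)])-[398,0]+.5)/4.6-.5+[275,140]
v=ray('side',q,z);print(v)
for u,ax in((w,w[0]-w[2]),(v,v[1]-v[2])): print('yaw',np.degrees(np.arctan2(ax[1],ax[0])),np.linalg.norm(ax),'w',np.linalg.norm(u[0]-u[1]))
y=np.radians(14);c,s=np.cos(y),np.sin(y)
print('top ctr',(w[1]+w[2])/2,'side ctr',(v[0]+v[2])/2,'from tcp',o['eef_pos'][:2]+.094*np.array([c,s]),o['eef_pos'])
"
```

```text
[[ 0.57026069 -0.27036565  0.1726    ]
 [ 0.58438927 -0.33483179  0.1726    ]
 [ 0.42703467 -0.30560354  0.1726    ]]
[[ 0.57479225 -0.33234157  0.1726    ]
 [ 0.55710778 -0.2567946   0.1726    ]
 [ 0.4167391  -0.29536708  0.1726    ]]
yaw 13.821955145566534 0.14749712760692907 w 0.06599620568721865
yaw 15.365282447992934 0.14557198572218863 w 0.07758920593887313
top ctr [ 0.50571197 -0.32021766  0.1726    ] side ctr [ 0.49576568 -0.31385433  0.1726    ] from tcp [ 0.50485317 -0.32208996] [ 0.41364537 -0.34483062  0.14633514]
```

```bash
python3 nudge.py '{"plan":[[0,0.003,-0.0013,0.01,0],[0,0,0,0.015,0],[0,0,0,0.015,0],[0,0,0,0.015,0],[0,0,0,0,0]]}'; python3 nudge.py '{"plan":[[0,0,0,0.012,0],[0,0,0,0.012,0],[0,0,0,0.006,0],[0,0,0,0,0]]}'
```

```text
clock: 25.1
eef_pos: [0.4094, -0.3452, 0.088]
orientation: [179.8, 0.2, -166.0]
force: [-0.3, 0.1, -2.0]
width: 0.175
grasp_force: 59.9
clock: 25.6
eef_pos: [0.4105, -0.3459, 0.0594]
orientation: [180.0, 0.3, -166.0]
force: [-0.7, -0.3, -1.0]
width: 0.174
grasp_force: 60.0
```

```bash
python3 nudge.py '{"plan":[[0,0,0,0.006,0],[0,0,0,0.006,0],[0,0,0,0,0]]}'; python3 nudge.py '{"plan":[[0,0,0,0.002,0],[0,0,0,0,0]]}';  python3 nudge.py '{"plan":[[0,0,0,0.001,0],[0,0,0,0,0]]}'
```

```text
clock: 25.98
eef_pos: [0.4105, -0.3459, 0.0475]
orientation: [180.0, 0.3, -166.0]
force: [0.3, -0.1, -2.3]
width: 0.171
grasp_force: 60.0
clock: 26.22
eef_pos: [0.4109, -0.3462, 0.0461]
orientation: [-180.0, 0.4, -166.0]
force: [0.1, 0.4, -0.7]
width: 0.176
grasp_force: 60.0
clock: 26.48
eef_pos: [0.4109, -0.3462, 0.0451]
orientation: [-180.0, 0.4, -166.0]
force: [0.0, -0.2, -2.1]
width: 0.178
grasp_force: 60.0
```

```bash
python3 nudge.py '{"plan":[[0,0,0,0.001,0],[0,0,0,0,0]]}'; python3 nudge.py '{"plan":[[0,0,0,0.001,0],[0,0,0,0,0]]}';  python3 nudge.py '{"plan":[[0,0,0,0.001,0],[0,0,0,0,0]]}'
```

```text
clock: 26.72
eef_pos: [0.411, -0.3463, 0.0441]
orientation: [-180.0, 0.4, -166.0]
force: [0.5, 0.5, -2.4]
width: 0.174
grasp_force: 60.0
clock: 26.98
eef_pos: [0.411, -0.3464, 0.0436]
orientation: [-180.0, 0.4, -166.0]
force: [-2.2, -0.3, 1.6]
width: 0.174
grasp_force: 60.6
clock: 27.22
eef_pos: [0.4109, -0.3465, 0.0433]
orientation: [-179.9, 0.4, -166.1]
force: [-3.0, 0.6, 8.3]
width: 0.174
grasp_force: 61.5
```

Contact came at the predicted height (z ≈ 0.0434), so the trough is on the floor. Releasing and retreating.

```bash
python3 nudge.py '{"plan":[[0.7,0,0,0,0],[0.7,0,0,0,0],[0.7,0,0,0,0],[0.7,0,0,0,0],[0.7,0,0,0,0],[0.7,0,0,-0.02,0],[0.7,0,0,-0.03,0],[0.7,0,0,-0.04,0],[0.7,0,0,-0.05,0],[0.7,0.04,0,-0.03,0],[0.7,0.05,0,0,0],[0.7,0,0,0,0]]}'; python3 nudge.py '{"plan":[[0.7,0,-0.04,0,0],[0.7,0,-0.04,0,0],[0.7,0,-0.04,0,0],[0.7,0,0,0,0],[0.7,0,0,0,0]]}'; python3 -c "
from h import *
t=robot.read_camera('top')[:,:,::-1];s=robot.read_camera('side')[:,:,::-1]
a=cv2.resize(t[178:243,300:375],None,fx=5.3,fy=5.3,interpolation=2)[:344];b=cv2.resize(s[140:215,275:360],None,fx=4.6,fy=4.6,interpolation=2)[:344]
cv2.imwrite('pics/v6.png',np.hstack([a,b]))"
```

```text
clock: 28.72
eef_pos: [0.3202, -0.3686, 0.2122]
orientation: [-179.9, 0.3, -166.3]
force: [0.1, 0.4, -0.3]
width: 0.699
grasp_force: 0.0
clock: 29.35
eef_pos: [0.3518, -0.4837, 0.2106]
orientation: [179.9, 0.3, -166.0]
force: [0.5, 0.1, 0.5]
width: 0.699
grasp_force: 0.0
```

View pics/v6.png

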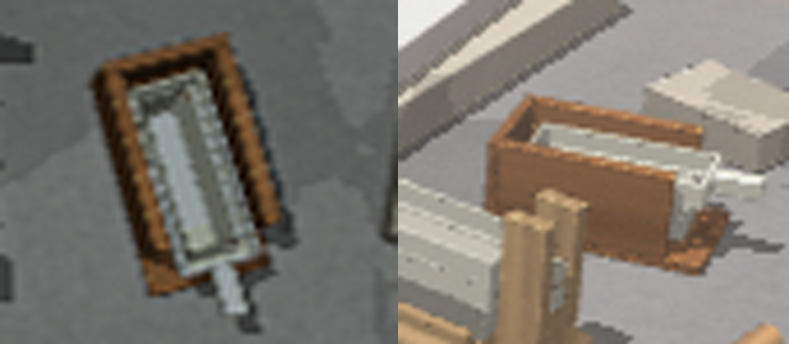

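The trough sits centred and flat in the bay, with the handle out of the front at about (232,290) in the crop. Handing in.

```bash
python3 -c "
from cell import robot
print(robot.finish_job())"
```

```text
the job is handed in; nothing more can be done
None
```

The top trough was lifted out alone, stood on the mat and released, then picked up by its handle and lowered flat into the empty bay; the job is handed in at about 29 s, with no verdict returned.

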